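# Scissors into the UV drawer, then hold the run paddle half down

### The job

Lay the kitchen scissors from in front of the sink flat in the open drawer of the low UV cabinet without dropping them, and push the drawer fully shut without slamming it. Then press the spring-loaded paddle on the cabinet's top down to half of its travel (the lamp runs only there; never push it to its stop) and finish while still holding it there. Leave everything else where it stands.

Things in the scene. Friction and masses are not known exactly. Their poses are not given: they have to be found in the camera images.
- scissors_waist (a point): waist of the yellow-handled kitchen scissors that lie in front of the sink: the place to grasp, 5 mm above their underside. The scissors lie flat and closed, 206 x 84 x 11 mm, 80 g, one rigid piece. x points along the blades to the tips (128 mm from this point), -x to the finger loops (which end 78 mm from this point and span 84 mm in y), z up. About 25 to 40 mm wide in y at the waist, 10 mm thick. The middle of their length is at x = +25 mm
- uv_cabinet: low white UV cabinet, fixed, 205 deep (x) x 290 wide (y) x 90 mm high; origin at the centre of its underside on the worktop. -x is its front, from which the drawer comes out; z up. The underside of its top is 82 mm above the worktop. On its top stand the paddle and, at y = +45 mm, an upright steel plate (x from -60 to +45 mm, up to 139 mm above the worktop); a stud on the plate marks the height of the middle of the paddle's nose at half travel (122 mm above the worktop)
- uv_drawer (a joint): how far the cabinet's drawer is open, m: 0 fully shut, at most 0.155; it starts 0.14 to 0.155 open. About 2 N move it; it stays where it is left
- drawer_in (a point): centre of the drawer's inner floor, 20 mm above the worktop; moves with the drawer; axes as the cabinet's (-x to the front). The inside is 161 mm (x) by 256 mm (y); side and back walls reach 58 mm above the worktop, the front panel 78 mm. The part of the inside nearest the back stays under the cabinet's top: with the drawer open by q, the length q behind the front panel lies free from above
- drawer_front (a point): point to push the drawer shut: middle of the drawer's front, 45 mm above the worktop, level with the outer edge of the finger lip and 10 mm before the front panel (286 mm wide, from 10 to 78 mm above the worktop). The lip is a bar 140 mm wide in y, from 64 to 72 mm above the worktop, that stands 10 mm out from the panel, so an upright finger meets the lip first. Axes as the cabinet's; push along +x
- uv_paddle (a joint): angle of the black paddle on the cabinet, rad: 0 released (up), 0.45 its stop; half travel is 0.225. A spring pushes it back up: about 4 N at the nose when released, 6 N at half travel, 8 N at the stop; it does not latch
- paddle_nose (a point): top of the round nose of the paddle, the place to press straight down; moves with the paddle. The paddle is hinged 70 mm behind it (+x of the cabinet, 110 mm above the worktop) and its nose is a bar 60 mm wide (y) and 16 mm in diameter. Released, the nose's top is 145 mm above the worktop, at half travel 130 mm, at the stop 115 mm
- nozzle_a: bystander: piping nozzle standing on the worktop to the right of the drawer, 20 mm wide, 34 mm high; origin at its underside
- nozzle_b: bystander: piping nozzle standing on the left-hand side of the cabinet's top, 20 mm wide, 34 mm high; origin at its underside
- coupler: bystander: nozzle coupler, 27 mm wide, 26 mm high, standing on the right-hand side of the cabinet's top; origin at its underside

How it is judged:
By the outcome, as a careful person would: the job done as asked, in the order asked, and still so for the second after the job is handed in, while the arm keeps its last pose, push and grip.
It also fails if it takes over 64 s, if anything falls off the work surface, if the arm or the gripper's body presses on something with over 40 N, if the wrist force passes 120 N, or if a joint passes its speed limit or range.

### The arm

A 6-joint arm with a two-finger parallel gripper is mounted at the origin on a cart in front of the work surface, level with it; the furniture and walls round the work are solid. World frame = base frame: x ahead of the robot, y to its left, z up, the work surface at z = 0. Lengths are in m, angles in degrees, forces in N, time in s.
With the tool pointing down it reaches from about 0.325 to 0.9 m from the base axis. Payload 6.1 kg.
Tool frame: the origin (TCP) lies at the very end of the fingers, on their centre line; the grasp point (between the pads) lies 19 mm behind it (arm.pinch_z is the z of the grasp point in the tool frame, in m); z points along the fingers, y is the line along which they close (so a half turn about z gives the same grasp; the last joint's range is limited). The gripper opens to 85 mm and grips with 20 to 120 N. Pads are 22 mm wide; open, the fingers measure 114 mm over their backs; the gripper's body (76 mm by 85 mm) begins 54 mm behind the grasp point. The pads swing forward as they close: fully open they stand 13 mm farther back than shut.
Start: joints at [-82.168, 12.628, 87.462, -0, 79.91, -7.225], TCP at [0.162, -0.604, 0.231] pointing down, gripper open.
Joint ranges: [-170.65, 170.65], [-52.31, 119.04], [5.05, 147.46], [-71.25, 251.25], [11.57, 151.72], [-153.62, 153.62]. Speed limits (degrees/s): [147.25, 147.25, 172.46, 180, 180, 180].

### API

Orientations are given as [roll, pitch, yaw] about the fixed x, y, z axes, in that order (R = Rz(yaw) Ry(pitch) Rx(roll)).
In Python, from bench import arm gives the robot as it stands.
- The arm moves only by the tool jog_arm, never from a script. Its argument "steps" is a list of rows, each a list of 2 entries, a list of its own where there are three numbers: the shift along the tool's x, y, z in cm, then the turn, a rotation vector about the tool's x, y, z in rad. In form: [[[x, y, z], [rx, ry, rz]], ...]. A call has 1 to 8 rows; each row is the pose to reach, as a shift and turn from the pose commanded when the call began, along the tool's axes at that moment; what a row does not reach only later rows make up. A row lasts 1/10 s, in which the tool goes at most 50 mm and 8.59 degrees, less where a joint would pass 70% of its speed; a pose out of reach is approached as far as the arm can. A call with a gripper value outside its range is refused whole. "hand" is the opening, from 0 (shut) to 1 (fully open), set as the call begins (left out, the last holds). The fingers move at their own pace and stop on an object; the grip force is fixed at half the most. Time passes only in rows, so rows that repeat a pose let the fingers close. It gives the time, the measured TCP pose, the force, the opening and the grip force at its end, in the units of the state.
- arm.get_state(): the state, without advancing time (a new reading comes with each control period).
- arm.grab_frame(name): name is "scene" or "side" or "wrist"; returns a dict with "pixels" (480x640x3 uint8, red, green, blue), "range_z" (480x640 float32, m along the optical axis (not along the pixel's ray), 0 where there is no reading), "mtx" (3x3 intrinsics, pixels), "world_from_camera" (4x4, takes a point from camera to world coordinates). Camera axes: x right, y down, z forward; pixel columns grow to the right and rows downward; lengths in m; the calibration is good to about 2 mm. A picture is of the moment at which its call begins.
- arm.job_done(): hands the job in; it is judged then, once.
The state is a dict: "time_s": time; "q": joint angles; "qvel": joint speeds; "joint_efforts": joint torques, N m; "tool_pos": TCP position; "orientation": TCP orientation; "contact_force": force on the tool from outside, world axes, zero at the start; "torque": the same for the moment, N m; "grip_width": finger opening in m; "gripper_force": force on a finger pad.
Only numpy, scipy, OpenCV 4.12 (cv2) and the standard library are available. Lean on these libraries where they do the work, as an engineer would, in place of code of your own. Each camera call takes 0.05 s, during which the arm holds its last target. There are 200 camera calls.

## Working session

There is one attempt and no reset: what is moved stays moved. The work goes in short steps, Python scripts to look and compute and a tool call to move; the robot and the scene stay as the last step left them, time stands still between calls to the robot, and variables do not carry over. Pictures are saved under pics/ and viewed, at most 12 in all, crops included, and the job is handed in when it is done.

Besides the shell and the picture viewer there is one more tool, called after "Emit:" as a command line: name --argument value ..., lists and objects as JSON in quotes. jog_arm: Moves the arm, as the interface text tells. Its arguments: {"type":"object","properties":{"steps":{"type":"array"},"hand":{"type":"number"}},"required":["steps"]}

```bash
mkdir -p pics; ls; cat > h.py <<'E'
import numpy as np,cv2
from bench import arm
def shot(n,tag):
    f=arm.grab_frame(n); cv2.imwrite(f'pics/{tag}.png',f['pixels'][:,:,::-1]); np.savez(f'pics/{tag}.npz',**f); return f
def load(tag): return np.load(f'pics/{tag}.npz')
def pt(f,u,v,r=1):
    z=f['range_z'][v-r:v+r+1,u-r:u+r+1]; z=np.median(z[z>0])
    p=np.linalg.inv(f['mtx'])@[u,v,1]*z
    return (f['world_from_camera']@np.r_[p,1])[:3]
def onz(f,u,v,h):
    T=f['world_from_camera']; d=T[:3,:3]@np.linalg.inv(f['mtx'])@[u,v,1]; return T[:3,3]+d*(h-T[2,3])/d[2]
E
python3 - <<'E'
from h import *
np.set_printoptions(precision=3,suppress=True)
a=shot('scene','s1');b=shot('side','d1')
print(a['world_from_camera'],b['world_from_camera']); print(arm.get_state())
E
```

```text
pics
[[-0.469 -0.44   0.766 -0.395]
 [-0.883  0.249 -0.398  0.614]
 [-0.016 -0.863 -0.505  0.744]
 [ 0.     0.     0.     1.   ]] [[-0.941 -0.124  0.315  0.25 ]
 [-0.338  0.406 -0.849  0.934]
 [-0.023 -0.906 -0.424  0.508]
 [ 0.     0.     0.     1.   ]]
{'time_s': 0.1, 'q': array([-82.168,  12.671,  87.523,  -0.001,  79.911,  -7.225]), 'qvel': array([-0.043, -0.088, -0.193, -0.013, -0.007, -0.005]), 'joint_efforts': array([  0.001, -49.824, -39.055,   0.   ,   0.006,  -0.   ]), 'tool_pos': array([ 0.162, -0.603,  0.23 ]), 'orientation': array([-179.896,   -0.012,   15.057]), 'contact_force': array([-0.073, -0.297,  0.027]), 'torque': array([-0.07 ,  0.005, -0.004]), 'gripper_force': 0.0, 'grip_width': 0.08556662073510862}
```

View pics/s1.png

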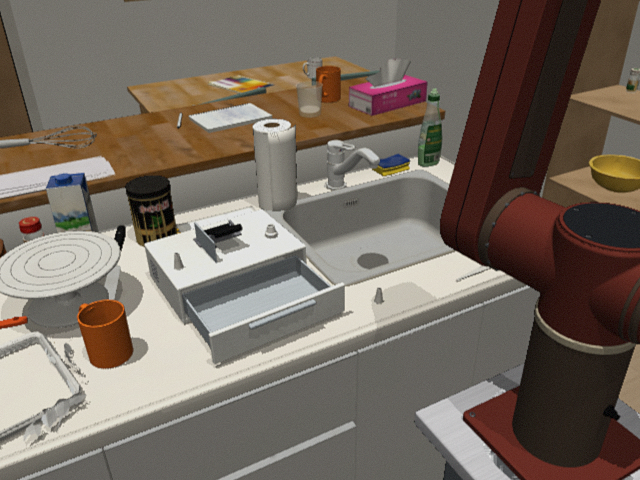

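View pics/d1.png

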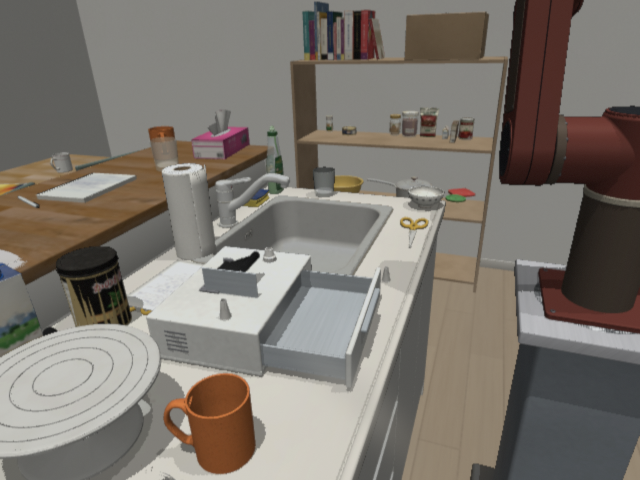

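The side view shows the scissors with loops at about (414,222) and tips near (410,247). The scene view shows the cabinet top corners near (148,250), (250,210), (305,243) and (190,290), the paddle at (225,232), nozzle_a at (378,296), nozzle_b at (178,262) and the coupler at (271,230).

```bash
python3 - <<'E'
from h import *
np.set_printoptions(precision=3,suppress=True)
a=load('s1');b=load('d1')
for n,u,v in [('cabL',150,251),('cabFL',187,291),('cabFR',304,245),('cabBR',255,212),('nozA',378,297),('nozB',178,262),('coup',271,230),('drwFLtop',208,348),('drwFRtop',341,288),('lip',282,313)]: print(n,pt(a,u,v))
for n,u,v in [('loops',414,219),('tip',410,247),('cabFR',311,260),('cabFL',252,364),('drFR',380,270),('drFL',349,375),('nozA',386,273)]: print(n,pt(b,u,v),onz(b,u,v,.006))
# cabinet-top points by depth
def cloud(f):
    z=f['range_z'];v,u=np.mgrid[:480,:640];m=z>0
    P=(np.linalg.inv(f['mtx'])@np.stack([u[m],v[m],np.ones(m.sum())]))*z[m]
    return (f['world_from_camera']@np.vstack([P,np.ones(P.shape[1])]))[:3].T
C=np.vstack([cloud(a),cloud(b)])
m=(abs(C[:,2]-.09)<.004)&(C[:,0]>.3)&(C[:,0]<.9)&(abs(C[:,1])<.5)
print(m.sum(),cv2.minAreaRect(C[m,:2].astype(np.float32)),C[m].min(0),C[m].max(0))
im=b['pixels'][200:290,360:460];cv2.imwrite('pics/c1.png',cv2.resize(im[:,:,::-1],None,fx=6,fy=6,interpolation=cv2.INTER_CUBIC))
E
```

```text
cabL [0.721 0.44  0.091]
cabFL [0.649 0.391 0.014]
cabFR [0.582 0.143 0.09 ]
cabBR [0.776 0.176 0.089]
nozA [0.428 0.051 0.018]
nozB [0.62  0.406 0.109]
coup [0.644 0.192 0.11 ]
drwFLtop [0.467 0.408 0.001]
drwFRtop [0.426 0.141 0.073]
lip [0.41  0.276 0.073]
loops [ 0.432 -0.349 -0.   ] [ 0.43  -0.333  0.006]
tip [ 0.408 -0.143  0.001] [ 0.407 -0.133  0.006]
cabFR [ 0.752 -0.287 -0.159] [0.628 0.014 0.006]
cabFL [0.569 0.43  0.025] [0.582 0.41  0.006]
drFR [0.424 0.141 0.075] [0.452 0.015 0.006]
drFL [0.407 0.417 0.035] [0.416 0.385 0.006]
nozA [0.43  0.052 0.021] [0.435 0.025 0.006]
12692 ((0.7405506372451782, -0.025773704051971436), (0.3478200435638428, 0.940862774848938), 1.9265265464782715) [ 0.551 -0.497  0.086] [0.9   0.445 0.094]
```

View pics/c1.png

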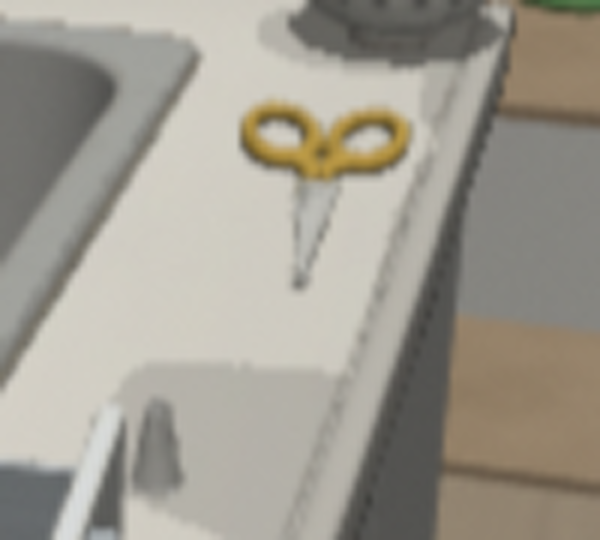

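```bash
cat >> h.py <<'E'
from scipy.spatial.transform import Rotation as R
def cloud(f):
    z=f['range_z'];v,u=np.mgrid[:480,:640];m=z>0
    P=(np.linalg.inv(f['mtx'])@np.stack([u[m],v[m],np.ones(m.sum())]))*z[m]
    return (f['world_from_camera']@np.vstack([P,np.ones(P.shape[1])]))[:3].T
def go(pos,yaw):
    s=arm.get_state(); A=R.from_euler('xyz',s['orientation'],degrees=True); B=R.from_euler('xyz',[180,0,yaw],degrees=True)
    print('shift cm',np.round(A.inv().apply(np.array(pos)-s['tool_pos'])*100,2),'rot',np.round((A.inv()*B).as_rotvec(),3),'t',s['time_s'])
E
python3 - <<'E'
from h import *
np.set_printoptions(precision=3,suppress=True)
a=load('s1');b=load('d1')
tip=onz(b,409.5,247.8,.003);l1=onz(b,405.3,217.2,.006);l2=onz(b,423.3,218,.006);m=(l1+l2)/2
d=(tip-m)[:2];L=np.linalg.norm(d);print(tip,l1,l2,L,np.degrees(np.arctan2(d[1],d[0])),tip[:2]-d/L*.128)
w=tip[:2]-d/L*.128
C=np.vstack([cloud(a),cloud(b)])
m=(abs(C[:,2]-.09)<.004)&(C[:,0]>.5)&(C[:,0]<.83)&(C[:,1]>.1)&(C[:,1]<.47)
print(m.sum(),cv2.minAreaRect(C[m,:2].astype(np.float32)))
m=(C[:,2]>.03)&(C[:,0]>.25)&(C[:,0]<.6)&(C[:,1]>-.6)&(C[:,1]<-.3)
print(C[m].min(0),C[m].max(0))
go([*w,.25],96)
E
```

```text
[ 0.408 -0.134  0.003] [ 0.457 -0.34   0.006] [ 0.404 -0.349  0.006] 0.21192650516365713 96.13842459044673 [ 0.422 -0.261]
12297 ((0.6675183176994324, 0.2935411334037781), (0.2120988965034485, 0.2937971353530884), 4.30018424987793)
[ 0.362 -0.542  0.03 ] [ 0.477 -0.419  0.054]
shift cm [ 33.94 -26.27  -1.92] rot [-0.001 -0.001 -1.413] t 0.1
```

Emit:
jog_arm --steps '[[[33.9,-26.3,-1.9],[0,0,-1.41]],[[33.9,-26.3,-1.9],[0,0,-1.41]],[[33.9,-26.3,-1.9],[0,0,-1.41]],[[33.9,-26.3,-1.9],[0,0,-1.41]],[[33.9,-26.3,-1.9],[0,0,-1.41]],[[33.9,-26.3,-1.9],[0,0,-1.41]],[[33.9,-26.3,-1.9],[0,0,-1.41]],[[33.9,-26.3,-1.9],[0,0,-1.41]]]'

```text
time_s: 0.9
tool_pos: [0.4043, -0.283, 0.2489]
orientation: [-180.0, -0.0, 84.1]
contact_force: [0.4, -0.8, 0.9]
grip_width: 0.0852
gripper_force: 0.0
```

```bash
python3 -c "
from h import *
go([.422,-.261,.25],96)"
```

```text
shift cm [ 2.37  1.54 -0.11] rot [-0.    -0.    -0.207] t 0.9
```

Emit:
jog_arm --steps '[[[2.4,1.5,0],[0,0,-0.207]],[[2.4,1.5,0],[0,0,-0.207]],[[2.4,1.5,0],[0,0,-0.207]],[[2.4,1.5,0],[0,0,-0.207]]]'

```text
time_s: 1.3
tool_pos: [0.4209, -0.2627, 0.2487]
orientation: [-180.0, -0.0, 95.6]
contact_force: [-0.2, -0.9, 0.7]
grip_width: 0.0856
gripper_force: 0.0
```

```bash
python3 -c "
from h import *
f=shot('wrist','w1');print(arm.get_state()['tool_pos'],f['world_from_camera'])"
```

```text
[ 0.42074042 -0.26302809  0.24874424] [[ 9.95303141e-01  9.19363739e-02  3.03209609e-02  4.14040969e-01]
 [ 9.68072839e-02 -9.44946878e-01 -3.12575987e-01 -1.82078082e-01]
 [-8.54054295e-05  3.14043151e-01 -9.49408706e-01  3.91072346e-01]
 [ 0.00000000e+00  0.00000000e+00  0.00000000e+00  1.00000000e+00]]
```

View pics/w1.png

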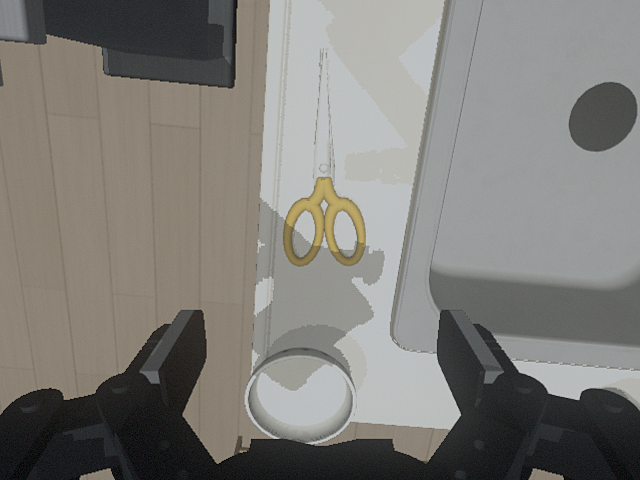

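The wrist view shows the tips at (323,48), the pivot at (323,168), the loop ends at (302,266) and (351,265), and the loop sides at (284,238) and (366,238).

```bash
python3 - <<'E'
from h import *
np.set_printoptions(precision=3,suppress=True)
f=load('w1')
g=lambda u,v:onz(f,u,v,.006)
tip=g(323,48);e=(g(302,266)+g(351,265))/2;print('tip',tip,'loops',e,'pivot',g(323,168),'neck',g(323,180))
c=cv2.inRange(cv2.cvtColor(f['pixels'],cv2.COLOR_RGB2HSV),(15,90,60),(35,255,255));c[:150]=0;c[280:]=0
v,u=np.nonzero(c);P=np.array([g(x,y)[:2] for x,y in zip(u,v)])
for ang in [93,94,95,96,97,98,99]:
    a=np.radians(ang);x=P@[np.cos(a),np.sin(a)];y=P@[-np.sin(a),np.cos(a)]
    print(ang,x.min(),x.max(),y.min(),y.max(), 'asym',np.corrcoef(x,y)[0,1])
d=(tip-e)[:2];L=np.linalg.norm(d);print(L,np.degrees(np.arctan2(d[1],d[0])))
w=e[:2]+d/L*.078;print(w,tip[:2]-d/L*.128);print(onz(f,323,175,.006))
E
```

```text
tip [ 0.411 -0.14   0.006] loops [ 0.435 -0.344  0.006] pivot [ 0.422 -0.245  0.006] neck [ 0.423 -0.256  0.006]
93 -0.3675030142124765 -0.27467452425541045 -0.4536201489471045 -0.37131152648392746 asym 0.003742357803480452
94 -0.3741873024595491 -0.28186760652485626 -0.44755452409042523 -0.36537074062596 asym 0.00095471829417032
95 -0.38075760962945887 -0.2889748291908419 -0.44135256979015003 -0.35925504901054556 asym -0.001834106644296078
96 -0.387251770142847 -0.29591965277542964 -0.4350161752216383 -0.35302992482702067 asym -0.004620654280236095
97 -0.3938606808629415 -0.3026811035446221 -0.428547270512058 -0.34669726430851594 asym -0.0074014651295783
98 -0.40106688277039143 -0.30935035471753713 -0.42211918338594 -0.3402589964447709 asym -0.010173087884824348
99 -0.40815091582012747 -0.31592537477566107 -0.41570777146552407 -0.3337170823945459 asym -0.01293208432066404
0.2054578596432487 96.63806302166628
[ 0.426 -0.267] [ 0.426 -0.267]
[ 0.422 -0.251  0.006]
```

Emit:
jog_arm --steps '[[[-0.4,0.4,5],[0,0,-0.015]],[[-0.4,0.4,9],[0,0,-0.015]],[[-0.4,0.4,13],[0,0,-0.015]],[[-0.4,0.4,17],[0,0,-0.015]],[[-0.4,0.4,20],[0,0,-0.015]],[[-0.4,0.4,22],[0,0,-0.015]],[[-0.4,0.4,23],[0,0,-0.015]],[[-0.4,0.4,23],[0,0,-0.015]]]'

```text
time_s: 2.15
tool_pos: [0.4242, -0.2661, 0.0177]
orientation: [-179.9, -0.1, 96.4]
contact_force: [0.0, 0.2, 1.0]
grip_width: 0.0855
gripper_force: 0.0
```

```bash
python3 -c "
from h import *
go([.4255,-.267,.002],96.5);f=shot('wrist','w2')"
```

```text
shift cm [-0.11  0.12  1.57] rot [-0.002 -0.002 -0.001] t 2.15
```

View pics/w2.png

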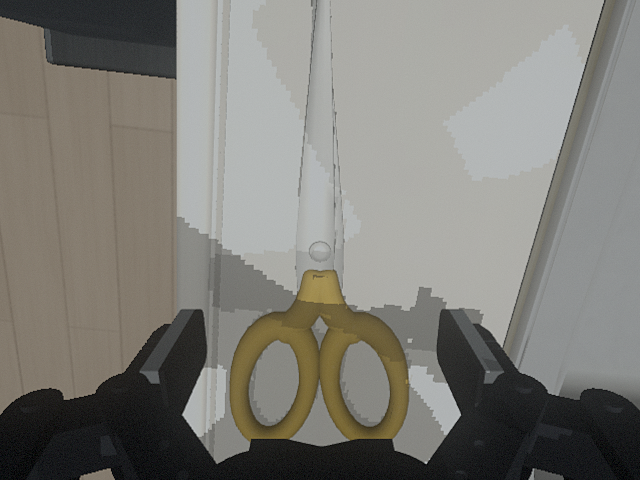

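The fingers straddle the scissors: neck at (321,290), pivot at (320,250), pads at columns 205 and 440. I'll check where the waist projects.

```bash
python3 - <<'E'
from h import *
f=load('w2');T=np.linalg.inv(f['world_from_camera'])
for p in ([.4255,-.267,.005],[.4242,-.2661,.0177]):
    c=f['mtx']@(T@np.r_[p,1])[:3];print(c[:2]/c[2])
for u,v in [(320,250),(321,270),(298,315),(348,315)]: print(onz(f,u,v,.008))
E
```

```text
[321.66702711 300.20301942]
[318.65163223 312.94576633]
[ 0.42213896 -0.24313972  0.008     ]
[ 0.42351259 -0.25177974  0.008     ]
[ 0.41611023 -0.27352942  0.008     ]
[ 0.43723304 -0.2711379   0.008     ]
```

Emit:
jog_arm --steps '[[[-0.1,0.1,0.8],[0,0,0]],[[-0.1,0.1,1.3],[0,0,0]],[[-0.1,0.1,1.5],[0,0,0]],[[-0.1,0.1,1.5],[0,0,0]]]'

```text
time_s: 2.6
tool_pos: [0.4266, -0.2671, 0.0039]
orientation: [-180.0, -0.0, 96.5]
contact_force: [-0.2, 0.7, -0.3]
grip_width: 0.0851
gripper_force: 0.0
```

Emit:
jog_arm --steps '[[[0,0,0],[0,0,0]],[[0,0,0],[0,0,0]],[[0,0,0],[0,0,0]],[[0,0,0],[0,0,0]],[[0,0,0],[0,0,0]],[[0,0,0],[0,0,0]],[[0,0,0],[0,0,0]],[[0,0,0],[0,0,0]]]' --hand 0

```text
time_s: 3.4
tool_pos: [0.4318, -0.2702, 0.0096]
orientation: [179.5, 0.4, 96.5]
contact_force: [1.6, 5.8, 29.0]
grip_width: -0.0001
gripper_force: 14.5
```

Emit:
jog_arm --steps '[[[0,0,-1],[0,0,0]],[[0,0,-3],[0,0,0]],[[0,0,-4],[0,0,0]],[[0,0,-4],[0,0,0]]]'

```text
time_s: 3.8
tool_pos: [0.4277, -0.2681, 0.0456]
orientation: [179.9, 0.1, 96.5]
contact_force: [0.6, -0.1, 0.0]
grip_width: -0.0
gripper_force: 0.0
```

Emit:
jog_arm --steps '[[[0,0,0],[0,0,0]],[[0,0,0],[0,0,0]],[[0,0,0],[0,0,0]],[[0,0,0],[0,0,0]],[[0,0,0],[0,0,0]]]' --hand 0.53

```text
time_s: 4.3
tool_pos: [0.4264, -0.267, 0.0436]
orientation: [-180.0, -0.0, 96.5]
contact_force: [0.5, 0.2, 0.6]
grip_width: 0.0454
gripper_force: 0.0
```

```bash
python3 -c "
from h import *
f=shot('wrist','w3');s=arm.get_state();print(s['tool_pos'],s['orientation'],s['grip_width'],s['contact_force'])"
```

```text
[ 0.42644519 -0.26706984  0.04368614] [-1.79977799e+02 -2.55275912e-02  9.65293831e+01] 0.04525590663757672 [ 0.47064975 -0.7090704   0.3651563 ]
```

View pics/w3.png

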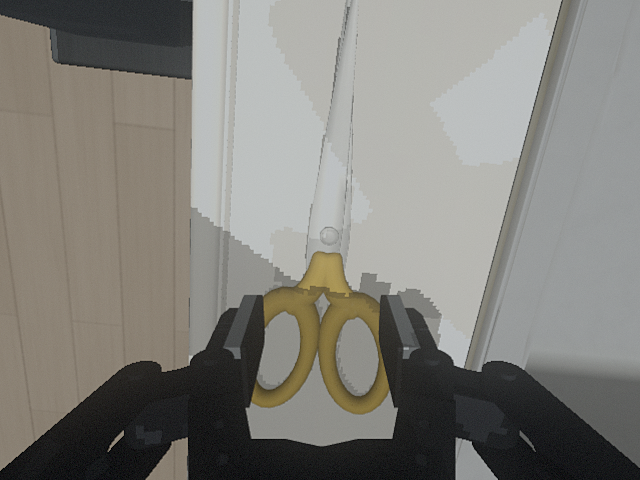

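The scissors have turned slightly: pivot at (329,235), blade top at about (350,2), neck at (326,262), and loops ending at (268,406) and (358,413).

```bash
python3 - <<'E'
from h import *
np.set_printoptions(precision=4,suppress=True)
f=load('w3')
g=lambda u,v:onz(f,u,v,.007)[:2]
e=(g(268,407)+g(358,413))/2;p=g(329,235);n=g(326,258);t=g(350,2)
for q in (p,t): d=q-e;L=np.linalg.norm(d);print(L,np.degrees(np.arctan2(d[1],d[0])))
d=p-e;u=d/np.linalg.norm(d);print(p,n,e,'waist',e+.078*u,p-.022*u)
c=cv2.inRange(cv2.cvtColor(f['pixels'],cv2.COLOR_RGB2HSV),(15,90,60),(35,255,255))
for r in range(255,310,6):
    x=np.nonzero(c[r,240:420])[0]+240;print(r,x.min(),x.max(),g(x.min(),r),g(x.max(),r))
w=p-.022*u
go([*w,-.001],np.degrees(np.arctan2(d[1],d[0])))
E
```

```text
0.10117392629670398 91.94859941573586
0.1980408743989429 91.96334063040828
[ 0.4287 -0.2463] [ 0.4286 -0.2579] [ 0.4321 -0.3474] waist [ 0.4295 -0.2695] [ 0.4294 -0.2683]
255 313 340 [ 0.4223 -0.2571] [ 0.4351 -0.2557]
261 311 341 [ 0.4217 -0.2603] [ 0.4359 -0.2587]
267 309 342 [ 0.4211 -0.2635] [ 0.4368 -0.2617]
273 305 343 [ 0.4195 -0.2668] [ 0.4377 -0.2648]
279 302 344 [ 0.4183 -0.2702] [ 0.4386 -0.2678]
285 297 347 [ 0.4162 -0.2736] [ 0.4405 -0.2709]
291 270 352 [ 0.4034 -0.2783] [ 0.4433 -0.2738]
297 263 370 [ 0.4002 -0.282 ] [ 0.4526 -0.276 ]
303 263 377 [ 0.4004 -0.2853] [ 0.4565 -0.2789]
309 263 379 [ 0.4007 -0.2886] [ 0.458  -0.2821]
shift cm [-0.16  0.28  4.47] rot [-0.   -0.    0.08] t 4.35
```

Emit:
jog_arm --steps '[[[0.35,0.3,1.5],[0,0,0.08]],[[0.35,0.3,3],[0,0,0.08]],[[0.35,0.3,3.8],[0,0,0.08]],[[0.35,0.3,4.2],[0,0,0.08]],[[0.35,0.3,4.4],[0,0,0.08]],[[0.35,0.3,4.45],[0,0,0.08]]]'

```text
time_s: 4.95
tool_pos: [0.4294, -0.2636, -0.0003]
orientation: [180.0, 0.0, 91.9]
contact_force: [-0.6, 0.1, -0.1]
grip_width: 0.0452
gripper_force: 0.0
```

Emit:
jog_arm --steps '[[[0,0,0],[0,0,0]],[[0,0,0],[0,0,0]],[[0,0,0],[0,0,0]],[[0,0,0],[0,0,0]],[[0,0,0],[0,0,0]],[[0,0,0],[0,0,0]]]' --hand 0

```text
time_s: 5.55
tool_pos: [0.4296, -0.264, 0.0005]
orientation: [180.0, 0.1, 91.9]
contact_force: [-2.2, 0.2, 6.6]
grip_width: 0.0268
gripper_force: 51.1
```

Emit:
jog_arm --steps '[[[0,0,-0.5],[0,0,0]],[[0,0,-2],[0,0,0]],[[0,0,-4],[0,0,0]],[[0,0,-7],[0,0,0]],[[0,0,-10],[0,0,0]],[[0,0,-12.5],[0,0,0]],[[0,0,-14],[0,0,0]],[[0,0,-14],[0,0,0]]]'

```text
time_s: 6.35
tool_pos: [0.4308, -0.2645, 0.1424]
orientation: [179.8, 0.2, 92.0]
contact_force: [0.8, 0.2, -0.4]
grip_width: 0.0271
gripper_force: 51.3
```

```bash
python3 - <<'E'
from h import *
np.set_printoptions(precision=4,suppress=True)
f=shot('wrist','w4');s=arm.get_state();print(s['tool_pos'],s['grip_width'],s['gripper_force'])
a=load('s1');b=load('d1')
A=np.hstack([a['pixels'][190:360,140:360]])
cv2.imwrite('pics/c2.png',cv2.resize(A[:,:,::-1],None,fx=3.5,fy=3.5,interpolation=cv2.INTER_CUBIC))
C=np.vstack([cloud(a),cloud(b)])
m=(abs(C[:,2]-.09)<.003)&(C[:,0]>.5)&(C[:,0]<.83)&(C[:,1]>.1)&(C[:,1]<.47);Q=C[m,:2]
# robust edges in rotated frame
for ang in [2,4,5,6,8,10]:
    t=np.radians(ang);x=Q@[np.cos(t),np.sin(t)];y=Q@[-np.sin(t),np.cos(t)]
    px=np.percentile(x,[.5,1,2,98,99,99.5]);py=np.percentile(y,[.5,2,98,99.5]);print(ang,px,py,px[-1]-px[0],py[-1]-py[0])
E
```

```text
[ 0.4298 -0.2638  0.1406] 0.027043846525912008 51.26639926806092
2 [0.5707 0.572  0.5738 0.7732 0.7763 0.7789] [0.1268 0.1329 0.4125 0.4156] 0.20826223555535373 0.28879161544019805
4 [0.5827 0.5833 0.5845 0.7828 0.785  0.7863] [0.1041 0.109  0.3891 0.3906] 0.20363495464062076 0.2865543258190912
5 [0.5868 0.5878 0.5888 0.7875 0.7896 0.7912] [0.0921 0.0971 0.377  0.3789] 0.20447122777261295 0.28676166713971374
6 [0.5896 0.591  0.5927 0.7917 0.7943 0.7964] [0.0798 0.0851 0.3651 0.3676] 0.20688260465845154 0.28781188275232295
8 [0.5935 0.5957 0.5989 0.8009 0.8046 0.8067] [0.0545 0.0614 0.3415 0.3455] 0.2131529390715482 0.290947986569313
10 [0.5964 0.5992 0.6035 0.8097 0.814  0.8164] [0.0285 0.0367 0.3181 0.3231] 0.22001659248175953 0.29461186323874267
```

View pics/w4.png

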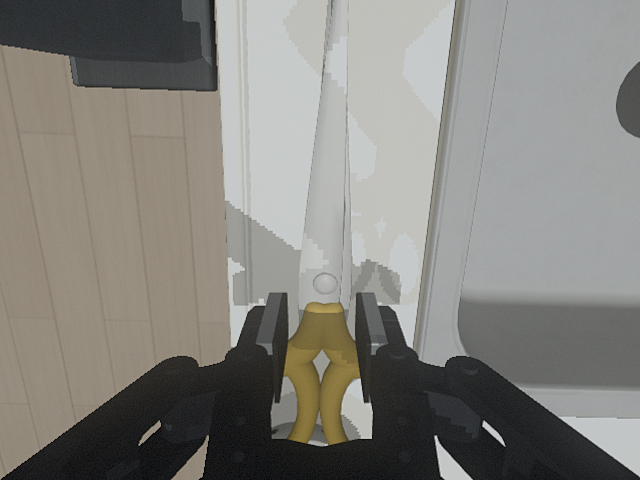

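Scissors are held firmly and flat between the pads, with the pivot at (325,283). Carrying them over the drawer.

Emit:
jog_arm --steps '[[[2,0.3,-1],[0,0,-0.01]],[[5,0.8,-2],[0,0,-0.02]],[[9,1.4,-2],[0,0,-0.03]],[[13,2,-2],[0,0,-0.04]],[[17,2.6,-2],[0,0,-0.04]],[[21,3.2,-2],[0,0,-0.04]],[[25,3.9,-2],[0,0,-0.04]],[[29,4.5,-2],[0,0,-0.04]]]'

```text
time_s: 7.2
tool_pos: [0.4632, 0.0298, 0.1579]
orientation: [-179.9, -0.0, 94.2]
contact_force: [0.6, 0.4, -1.5]
grip_width: 0.0269
gripper_force: 51.3
```

Emit:
jog_arm --steps '[[[4,0.6,0],[0,0,0]],[[8,1.2,0],[0,0,0]],[[12,1.9,0],[0,0,0]],[[16,2.5,0],[0,0,0]],[[19,3,0],[0,0,0]],[[21,3.3,0],[0,0,0]],[[22,3.4,0],[0,0,0]],[[22,3.4,0],[0,0,0]]]'

```text
time_s: 8.0
tool_pos: [0.481, 0.2504, 0.1581]
orientation: [-179.9, 0.0, 94.3]
contact_force: [-0.7, 0.0, -2.0]
grip_width: 0.0264
gripper_force: 51.3
```

```bash
python3 - <<'E'
from h import *
np.set_printoptions(precision=4,suppress=True)
f=shot('wrist','w5');s=arm.get_state();print(s['tool_pos'],s['orientation'],s['grip_width'],s['gripper_force'])
E
```

```text
[0.4812 0.2496 0.1583] [-179.8871    0.0508   94.2909] 0.026907596023964402 51.328077411744744
```

View pics/w5.png

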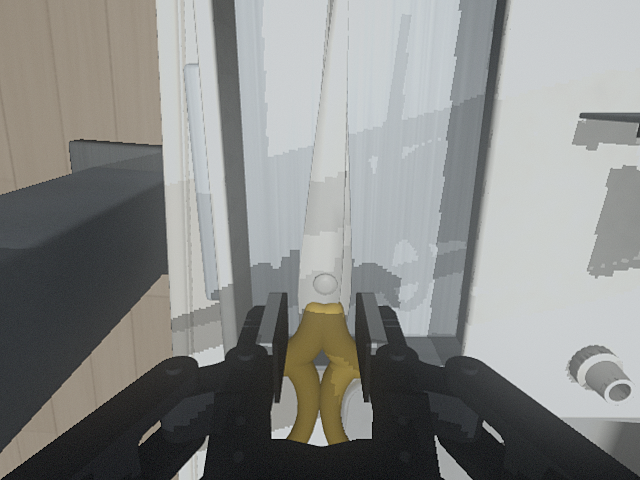

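The drawer is below the gripper: cabinet front edge from (503,20) to (463,390), panel's inner top edge near (212,20)–(238,330), lip edge at (187,65)–(208,298), near side wall at row ~345, coupler at (595,370).

```bash
python3 - <<'E'
from h import *
np.set_printoptions(precision=4,suppress=True)
f=load('w5');t=np.radians(4.3);Q=lambda p:np.r_[p[0]*np.cos(t)+p[1]*np.sin(t),-p[0]*np.sin(t)+p[1]*np.cos(t),p[2]]
for n,u,v,h in [('cab',503,20,.09),('cab',466,360,.09),('pan',212,20,.078),('pan',236,300,.078),('lip',187,65,.072),('lip',208,298,.072),('side',430,340,.058),('coupTop',620,390,.116)]:
    p=onz(f,u,v,h);print(n,p,Q(p),'depth',pt(f,u,v))
for v in (150,250):
    print(v,[ (u,*np.round(Q(pt(f,u,v,0)),3)) for u in range(180,260,6)])
print('tcp',Q(arm.get_state()['tool_pos']))
C=cloud(f);m=(abs(C[:,2]-.09)<.003)&(C[:,0]>.54);P=C[m]
E
```

```text
cab [0.5578 0.3723 0.09  ] [0.5841 0.3294 0.09  ] depth [0.5796 0.3832 0.0338]
cab [0.5756 0.1863 0.09  ] [0.588  0.1426 0.09  ] depth [0.5202 0.2671 0.2072]
pan [0.4192 0.3638 0.078 ] [0.4453 0.3314 0.078 ] depth [0.4187 0.3641 0.0761]
pan [0.4324 0.21   0.078 ] [0.4469 0.177  0.078 ] depth [0.4314 0.2071 0.0727]
lip [0.4044 0.3425 0.072 ] [0.4289 0.3112 0.072 ] depth [0.4038 0.3426 0.0701]
lip [0.4136 0.2068 0.072 ] [0.428  0.1752 0.072 ] depth [0.4135 0.2065 0.0713]
side [0.5629 0.1784 0.058 ] [0.5747 0.1357 0.058 ] depth [0.5746 0.1576 0.0251]
coupTop [0.6516 0.1914 0.116 ] [0.6641 0.142  0.116 ] depth [0.6573 0.1869 0.1101]
150 [(180, np.float64(0.396), np.float64(0.259), np.float64(0.001)), (186, np.float64(0.4), np.float64(0.259), np.float64(0.0)), (192, np.float64(0.427), np.float64(0.267), np.float64(0.071)), (198, np.float64(0.43), np.float64(0.267), np.float64(0.072)), (204, np.float64(0.434), np.float64(0.267), np.float64(0.073)), (210, np.float64(0.439), np.float64(0.268), np.float64(0.079)), (216, np.float64(0.442), np.float64(0.268), np.float64(0.079)), (222, np.float6
[... 648 characters left out ...]
, np.float64(0.18), np.float64(-0.0)), (204, np.float64(0.428), np.float64(0.207), np.float64(0.071)), (210, np.float64(0.432), np.float64(0.207), np.float64(0.071)), (216, np.float64(0.437), np.float64(0.21), np.float64(0.078)), (222, np.float64(0.441), np.float64(0.21), np.float64(0.078)), (228, np.float64(0.444), np.float64(0.209), np.float64(0.077)), (234, np.float64(0.445), np.float64(0.206), np.float64(0.067)), (240, np.float64(0.446), np.float64(0.2), np.float64(0.051)), (246, np.float64(0.446), np.float64(0.192), np.float64(0.032)), (252, np.float64(0.448), np.float64(0.188), np.float64(0.021)), (258, np.float64(0.452), np.float64(0.188), np.float64(0.02))]
tcp [0.4986 0.2128 0.1583]
```

Emit:
jog_arm --steps '[[[0.5,0.9,1],[0,0,0]],[[0.9,1.7,3],[0,0,0]],[[0.9,1.7,6],[0,0,0]],[[0.9,1.7,9],[0,0,0]],[[0.9,1.7,11.5],[0,0,0]],[[0.9,1.7,12.7],[0,0,0]],[[0.9,1.7,13.2],[0,0,0]],[[0.9,1.7,13.2],[0,0,0]]]'

```text
time_s: 8.85
tool_pos: [0.4984, 0.2595, 0.0275]
orientation: [-180.0, 0.0, 94.2]
contact_force: [0.5, -0.0, -1.2]
grip_width: 0.0265
gripper_force: 51.4
```

Emit:
jog_arm --steps '[[[0,0,0.15],[0,0,0]],[[0,0,0.3],[0,0,0]],[[0,0,0.4],[0,0,0]],[[0,0,0.4],[0,0,0]]]'

```text
time_s: 9.25
tool_pos: [0.4985, 0.2603, 0.0239]
orientation: [180.0, -0.0, 94.3]
contact_force: [0.6, -0.2, -1.3]
grip_width: 0.0264
gripper_force: 51.4
```

Emit:
jog_arm --steps '[[[0,0,0.1],[0,0,0]],[[0,0,0.2],[0,0,0]],[[0,0,0.3],[0,0,0]],[[0,0,0.3],[0,0,0]],[[0,0,0.3],[0,0,0]]]'

```text
time_s: 9.75
tool_pos: [0.4984, 0.2602, 0.0207]
orientation: [180.0, -0.0, 94.2]
contact_force: [-0.3, -0.3, 0.6]
grip_width: 0.0269
gripper_force: 51.7
```

Emit:
jog_arm --steps '[[[0,0,0.05],[0,0,0]],[[0,0,0.05],[0,0,0]],[[0,0,0.05],[0,0,0]],[[0,0,0.05],[0,0,0]],[[0,0,0.05],[0,0,0]]]' --hand 0.53

```text
time_s: 10.25
tool_pos: [0.4982, 0.2601, 0.02]
orientation: [-180.0, 0.0, 94.2]
contact_force: [0.8, -1.0, -1.1]
grip_width: 0.0453
gripper_force: 0.0
```

Emit:
jog_arm --steps '[[[0,0,-1],[0,0,0]],[[0,0,-3],[0,0,0]],[[0,0,-6],[0,0,0]],[[0,0,-10],[0,0,0]],[[0,0,-14],[0,0,0]],[[0,0,-17],[0,0,0]],[[0,0,-18],[0,0,0]],[[0,0,-18],[0,0,0]]]'

```text
time_s: 11.05
tool_pos: [0.4994, 0.2605, 0.2024]
orientation: [179.8, -0.1, 94.2]
contact_force: [0.9, 0.6, -0.8]
grip_width: 0.0451
gripper_force: 0.0
```

```bash
python3 - <<'E'
from h import *
f=shot('wrist','w6');s=arm.get_state();print(s['tool_pos'],s['orientation'],s['grip_width'],s['contact_force'])
g=lambda u,v:pt(f,u,v)
E
```

```text
[0.49824672 0.26015894 0.20014781] [ 1.79956554e+02 -1.31388656e-02  9.42417216e+01] 0.04543858117018322 [ 0.21175404 -0.61247837 -0.25022771]
```

View pics/w6.png

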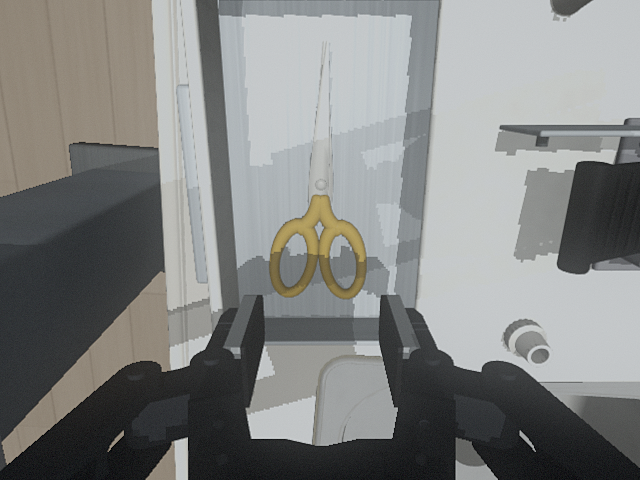

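Scissors lie flat inside the drawer (tips (325,42), loops to row 298), clear of all walls. The paddle's nose edge runs from about (590,165) to (563,270), the plate is at row ~130 and the coupler is at (530,342). Next: close the fingers and go in front of the lip.

Emit:
jog_arm --steps '[[[0.5,-3,0],[0,0,0]],[[1,-7,0],[0,0,0]],[[2,-11,0],[0,0,0]],[[2,-13.6,0],[0,0,0]],[[2,-13.6,2],[0,0,0]],[[2,-13.6,6],[0,0,0]],[[2,-13.6,10],[0,0,0]],[[2,-13.6,13],[0,0,0]]]' --hand 0

```text
time_s: 11.9
tool_pos: [0.3581, 0.2686, 0.0656]
orientation: [-179.7, 0.1, 94.2]
contact_force: [0.7, -0.1, 0.7]
grip_width: 0.0
gripper_force: 0.0
```

```bash
python3 - <<'E'
from h import *
np.set_printoptions(precision=4,suppress=True)
t=np.radians(4.3);Q=lambda p:np.r_[p[0]*np.cos(t)+p[1]*np.sin(t),-p[0]*np.sin(t)+p[1]*np.cos(t),p[2]]
f=load('w6')
for v in (175,200,225,250):
    print(v,[tuple(np.round(Q(pt(f,u,v,0)),3)) for u in range(560,625,6)])
for u,v in [(590,165),(615,165),(563,268),(585,272),(535,345)]: print(u,v,Q(pt(f,u,v)))
s=arm.get_state();print('tcp',Q(s['tool_pos']),s['orientation'],s['grip_width'])
E
```

```text
175 [(np.float64(0.671), np.float64(0.257), np.float64(0.09)), (np.float64(0.674), np.float64(0.257), np.float64(0.091)), (np.float64(0.679), np.float64(0.257), np.float64(0.089)), (np.float64(0.652), np.float64(0.266), np.float64(0.138)), (np.float64(0.653), np.float64(0.266), np.float64(0.141)), (np.float64(0.654), np.float64(0.267), np.float64(0.144)), (np.float64(0.656), np.float64(0.267), np.float64(0.144)), (np.float64(0.658), np.float64(0.267), np.float64(0.146)), (np.float64(0.662), np.float64(0.267), np.float64(0.144)), (np.float64(0.673), np.float64(0.265), np.float64(0.135)), (np.float64(0.677), np.float64(0.265), np.float64(0.133))]
200 [(np.float64(0.674), np.float64(0.241), np.float64(0.09)), (np.float64(0.678), np.float64(0.241), np.float64(0.09)), (np.float64(0.651), np.float64(0.252), np.float64(0.137)), (np.float64(0.652), np.float64(0.253), np.float64(0.142)), (np.float64(0.653), np.float64(0.254), np.float64(0.144)), (np.float64(0.656), np.float64(0.254), np.float64(0.144)), (np.float64(0.658), np.float64(0.254), np.float64(0.145)), (np.float64(0.663), np.float64(
[... 1044 characters left out ...]
655), np.float64(0.227), np.float64(0.144)), (np.float64(0.658), np.float64(0.227), np.float64(0.145)), (np.float64(0.662), np.float64(0.227), np.float64(0.144)), (np.float64(0.671), np.float64(0.223), np.float64(0.136)), (np.float64(0.676), np.float64(0.222), np.float64(0.133)), (np.float64(0.681), np.float64(0.222), np.float64(0.131)), (np.float64(0.685), np.float64(0.221), np.float64(0.131)), (np.float64(0.693), np.float64(0.219), np.float64(0.125))]
590 165 [0.6541 0.2714 0.1418]
615 165 [0.6734 0.27   0.1326]
563 268 [0.6516 0.2148 0.1407]
585 272 [0.6615 0.2141 0.1446]
535 345 [0.6608 0.1478 0.1141]
tcp [0.3772 0.241  0.0656] [-179.6857    0.1278   94.2497] 4.371015411266957e-05
  return _methods._mean(a, axis=axis, dtype=dtype,
  ret = ret.dtype.type(ret / rcount)
```

Emit:
jog_arm --steps '[[[0,0,1.5],[0,0,0]],[[0,0.5,2.3],[0,0,0]],[[0,1,2.3],[0,0,0]],[[0,1.5,2.3],[0,0,0]],[[0,2,2.3],[0,0,0]],[[0,2.5,2.3],[0,0,0]],[[0,3,2.3],[0,0,0]],[[0,3.5,2.3],[0,0,0]]]'

```text
time_s: 12.7
tool_pos: [0.3964, 0.2728, 0.0474]
orientation: [180.0, -0.0, 94.2]
contact_force: [-0.7, 0.1, 0.6]
grip_width: -0.0001
gripper_force: 0.9
```

Emit:
jog_arm --steps '[[[0,0.4,0],[0,0,0]],[[0,0.8,0],[0,0,0]],[[0,1.2,0],[0,0,0]],[[0,1.6,0],[0,0,0]],[[0,2.0,0],[0,0,0]],[[0,2.4,0],[0,0,0]],[[0,2.8,0],[0,0,0]],[[0,3.2,0],[0,0,0]]]'

```text
time_s: 13.5
tool_pos: [0.4283, 0.275, 0.047]
orientation: [180.0, -0.0, 94.2]
contact_force: [-2.6, 0.5, 1.5]
grip_width: -0.0001
gripper_force: 0.9
```

Emit:
jog_arm --steps '[[[0,0.5,0],[0,0,0]],[[0,1,0],[0,0,0]],[[0,1.5,0],[0,0,0]],[[0,2,0],[0,0,0]],[[0,2.5,0],[0,0,0]],[[0,3,0],[0,0,0]],[[0,3.5,0],[0,0,0]],[[0,4,0],[0,0,0]]]'

```text
time_s: 14.3
tool_pos: [0.4682, 0.278, 0.0469]
orientation: [-180.0, -0.0, 94.2]
contact_force: [-0.7, 1.7, 0.3]
grip_width: -0.0
gripper_force: 0.9
```

Emit:
jog_arm --steps '[[[0,0.5,0],[0,0,0]],[[0,1,0],[0,0,0]],[[0,1.5,0],[0,0,0]],[[0,2,0],[0,0,0]],[[0,2.5,0],[0,0,0]],[[0,3,0],[0,0,0]],[[0,3.5,0],[0,0,0]],[[0,3.8,0],[0,0,0]]]'

```text
time_s: 15.1
tool_pos: [0.5063, 0.2807, 0.047]
orientation: [180.0, 0.0, 94.2]
contact_force: [-1.5, 0.0, 0.3]
grip_width: -0.0003
gripper_force: 0.8
```

Emit:
jog_arm --steps '[[[0,0.2,0],[0,0,0]],[[0,0.4,0],[0,0,0]],[[0,0.6,0],[0,0,0]],[[0,0.8,0],[0,0,0]],[[0,1.0,0],[0,0,0]],[[0,1.2,0],[0,0,0]],[[0,1.4,0],[0,0,0]],[[0,1.6,0],[0,0,0]]]'

```text
time_s: 15.9
tool_pos: [0.5218, 0.2819, 0.047]
orientation: [-180.0, 0.0, 94.2]
contact_force: [-1.5, -0.8, 0.1]
grip_width: 0.0
gripper_force: 0.8
```

Emit:
jog_arm --steps '[[[0,0.15,0],[0,0,0]],[[0,0.3,0],[0,0,0]],[[0,0.45,0],[0,0,0]],[[0,0.6,0],[0,0,0]],[[0,0.75,0],[0,0,0]],[[0,0.9,0],[0,0,0]],[[0,1.05,0],[0,0,0]],[[0,1.15,0],[0,0,0]]]'

```text
time_s: 16.7
tool_pos: [0.5317, 0.2826, 0.0469]
orientation: [-179.8, 0.0, 94.2]
contact_force: [-10.6, -1.5, 8.1]
grip_width: -0.0003
gripper_force: 5.4
```

Emit:
jog_arm --steps '[[[0,0.1,0],[0,0,0]],[[0,0.2,0],[0,0,0]],[[0,0.3,0],[0,0,0]],[[0,0.4,0],[0,0,0]]]'

```text
time_s: 17.1
tool_pos: [0.5318, 0.2826, 0.0469]
orientation: [-179.3, 0.1, 94.3]
contact_force: [-26.3, -4.2, 20.6]
grip_width: -0.0002
gripper_force: 13.4
```

Emit:
jog_arm --steps '[[[0,-1,0],[0,0,0]],[[0,-3,0],[0,0,0]],[[0,-4,-2],[0,0,0]],[[0,-4,-6],[0,0,0]],[[0,-4,-10],[0,0,0]],[[0,-4,-13],[0,0,0]],[[0,-4,-15],[0,0,0]],[[0,-4,-15],[0,0,0]]]'

```text
time_s: 17.9
tool_pos: [0.4999, 0.2811, 0.2014]
orientation: [179.5, -0.1, 94.2]
contact_force: [1.1, -0.5, 0.1]
grip_width: 0.0004
gripper_force: 0.0
```

```bash
python3 - <<'E'
from h import *
np.set_printoptions(precision=4,suppress=True)
f=shot('wrist','w7');shot('side','d7')
t=np.radians(4.3);Q=lambda p:np.r_[p[0]*np.cos(t)+p[1]*np.sin(t),-p[0]*np.sin(t)+p[1]*np.cos(t),p[2]]
s=arm.get_state();print('tcp',Q(s['tool_pos']),s['orientation'],s['contact_force'])
C=cloud(f);D=np.array([Q(p) for p in C[np.isfinite(C).all(1)]])
m=(abs(D[:,2]-.0745)<.008)&(D[:,0]<.6)&(D[:,0]>.5)&(abs(D[:,1]-.3)<.12);print(m.sum(),np.percentile(D[m,0],[1,5,50,95,99]))
m=(D[:,2]>.143)&(D[:,2]<.148)&(D[:,0]>.63)&(D[:,0]<.69)&(D[:,1]>.2)&(D[:,1]<.28);print(m.sum(),D[m].mean(0) if m.any() else '',np.ptp(D[m],0))
E
```

```text
tcp [0.5172 0.242  0.197 ] [179.9217  -0.0172  94.2314] [-0.1598 -1.1044 -0.9468]
7905 [0.5664 0.5672 0.5773 0.5849 0.586 ]
1925 [0.6582 0.2438 0.1444] [0.0127 0.0601 0.0037]
```

View pics/w7.png

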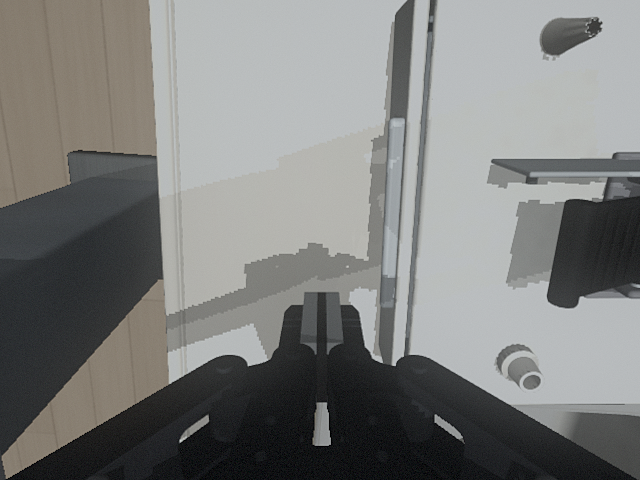

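Emit:
jog_arm --steps '[[[0.1,3,0],[0,0,0]],[[0.1,7,0],[0,0,0]],[[0.1,11,0],[0,0,0]],[[0.1,13.9,0],[0,0,0]],[[0.1,13.9,1.5],[0,0,0]],[[0.1,13.9,3],[0,0,0]],[[0.1,13.9,4],[0,0,0]],[[0.1,13.9,4],[0,0,0]]]'

```text
time_s: 18.8
tool_pos: [0.6328, 0.2909, 0.1531]
orientation: [-179.6, 0.1, 94.3]
contact_force: [-0.8, -0.9, -0.0]
grip_width: 0.0
gripper_force: 0.0
```

Emit:
jog_arm --steps '[[[0,0,0.2],[0,0,0]],[[0,0,0.4],[0,0,0]],[[0,0,0.6],[0,0,0]],[[0,0,0.8],[0,0,0]],[[0,0,1.0],[0,0,0]],[[0,0,1.2],[0,0,0]],[[0,0,1.2],[0,0,0]],[[0,0,1.2],[0,0,0]]]'

```text
time_s: 19.6
tool_pos: [0.636, 0.2914, 0.1453]
orientation: [180.0, -0.0, 94.2]
contact_force: [-0.1, 0.4, 3.3]
grip_width: 0.0001
gripper_force: 1.1
```

Emit:
jog_arm --steps '[[[0,0,0.2],[0,0,0]],[[0,0,0.5],[0,0,0]],[[0,0,0.8],[0,0,0]],[[0,0,1.1],[0,0,0]],[[0,0,1.3],[0,0,0]],[[0,0,1.4],[0,0,0]],[[0,0,1.4],[0,0,0]],[[0,0,1.4],[0,0,0]]]'

```text
time_s: 20.4
tool_pos: [0.6348, 0.2916, 0.1317]
orientation: [-179.9, -0.0, 94.3]
contact_force: [-5.5, -2.0, 6.9]
grip_width: 0.0001
gripper_force: 3.5
```

```bash
python3 - <<'E'
from h import *
np.set_printoptions(precision=4,suppress=True)
f=shot('side','d8');s=arm.get_state();print(s['tool_pos'],s['contact_force'],s['time_s'])
shot('scene','s8')
im=np.hstack([f['pixels'][205:325,165:305],load('s8')['pixels'][190:310,140:280]])
cv2.imwrite('pics/c8.png',cv2.resize(im[:,:,::-1],None,fx=2.8,fy=2.8,interpolation=cv2.INTER_CUBIC))
E
```

```text
[0.6349 0.2916 0.1317] [-6.1515 -1.0687  5.8695] 20.45
```

View pics/c8.png

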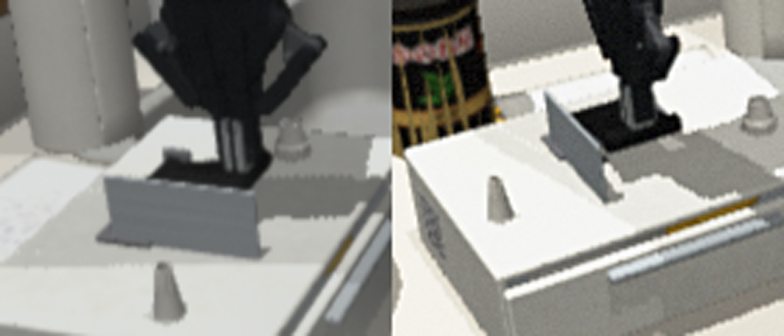

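Both views show the fingers pressing on the paddle, the drawer closed flush (scissors' yellow visible only through the slit above the panel), and the nozzles and coupler standing. The nose needs about 1.7 mm more.

Emit:
jog_arm --steps '[[[0,0,0.1],[0,0,0]],[[0,0,0.17],[0,0,0]],[[0,0,0.17],[0,0,0]],[[0,0,0.17],[0,0,0]],[[0,0,0.17],[0,0,0]]]'

```text
time_s: 21.0
tool_pos: [0.6349, 0.2917, 0.13]
orientation: [-179.9, -0.0, 94.3]
contact_force: [-6.3, -1.2, 7.1]
grip_width: 0.0003
gripper_force: 3.5
```

```bash
python3 - <<'E'
from h import *
np.set_printoptions(precision=4,suppress=True)
t=np.radians(4.3);Rm=np.array([[np.cos(t),np.sin(t),0],[-np.sin(t),np.cos(t),0],[0,0,1]])
s=arm.get_state();print(Rm@s['tool_pos'],s['contact_force'],s['torque'])
for n in('scene','side'):
    f=arm.grab_frame(n);C=cloud(f)@Rm.T
    for lo,hi in((.215,.228),(.258,.272)):
        m=(C[:,0]>.64)&(C[:,0]<.70)&(C[:,1]>lo)&(C[:,1]<hi)&(C[:,2]>.1)&(C[:,2]<.15)
        P=C[m];
        for x in np.arange(.64,.70,.005):
            k=(P[:,0]>=x)&(P[:,0]<x+.005)
            if k.sum()>1: print(n,lo,round(x,3),k.sum(),np.median(P[k,2]).round(4),P[k,2].max().round(4))
    m=(C[:,0]<.60)&(C[:,0]>.54)&(C[:,1]>.12)&(C[:,1]<.37)&(abs(C[:,2]-.0735)<.008);print('panel/lip',np.percentile(C[m,0],[2,50,95]))
E
```

```text
[0.6549 0.2432 0.13  ] [-6.2823 -1.2111  7.0927] [-0.0735  1.0337 -0.0157]
scene 0.215 0.64 3 0.1252 0.1261
scene 0.215 0.645 25 0.1251 0.1326
scene 0.215 0.65 15 0.1291 0.1325
scene 0.215 0.655 2 0.1297 0.1302
scene 0.215 0.665 2 0.1252 0.126
scene 0.215 0.67 2 0.1243 0.1245
scene 0.215 0.68 2 0.1217 0.1231
scene 0.258 0.645 33 0.1254 0.1331
scene 0.258 0.65 18 0.1289 0.1341
scene 0.258 0.655 6 0.1263 0.13
scene 0.258 0.67 9 0.1228 0.1247
scene 0.258 0.675 6 0.1226 0.1252
scene 0.258 0.68 8 0.1212 0.1226
scene 0.258 0.685 4 0.1198 0.1208
scene 0.258 0.69 8 0.1204 0.1219
scene 0.258 0.695 6 0.1188 0.1223
panel/lip [0.564  0.5757 0.5827]
side 0.215 0.64 3 0.125 0.1271
side 0.215 0.645 15 0.1273 0.1299
side 0.215 0.675 3 0.1207 0.1221
side 0.215 0.68 3 0.1206 0.1218
side 0.215 0.685 8 0.1187 0.121
side 0.215 0.69 4 0.1185 0.1196
side 0.215 0.695 8 0.1172 0.119
side 0.258 0.645 10 0.1279 0.1297
side 0.258 0.65 10 0.1298 0.1307
panel/lip [0.5644 0.5746 0.5822]
```

```bash
python3 -c "
from bench import arm
print(arm.job_done())"
```

```text
the job is handed in; nothing more can be done
None
```

I laid the scissors flat in the drawer, pushed the drawer shut gently, and handed the job in at about 21 s with the paddle held at half travel (nose top about 130 mm). My first grasp missed and turned the scissors about 5° where they lay, and the second held.

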